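# Trip the hidden tray catch of the test dock through the slot in its lid

### The job

The tray of the grey test dock has stayed locked in. Take the orange-handled release pin out of its stand, reach down through the yellow-framed slot in the dock's lid, feel gently along the slot for the sprung catch and hold it down until the tray has come all the way out, then put the pin back upright, fully down, in its stand. Touch the dock with the pin alone, never force it, and leave the other things on the bench where they are.

Things in the scene. Friction and masses are not known exactly. Their poses are not given: they have to be found in the camera images.
- pin: release pin, 60 g, standing in its stand at the start: round steel shank 7 mm across with a ball end, 64 mm long; above it a collar 20 mm across and 4 mm thick; above that an orange plastic handle 14 x 14 mm square and 46 mm tall, with rounded edges and thin black bands. Total 114 mm. Origin at the tip of the shank, z along the pin towards the handle, x and y square to the handle's flats
- pin_grip (a point): middle of the pin's handle, where to grip it, on its axis 92 mm above the tip
- stand: pin stand, fixed: aluminium block 60 x 60 x 72 mm on a dark steel foot 90 x 76 mm; origin at the centre of its underside, z up
- stand_hole (a point): mouth of the stand's only hole, in the middle of its top face, 72 mm above the bench: 11 mm across, 68 mm deep, slightly chamfered. With the pin home its collar rests on the block
- dock: test dock, fixed: grey painted steel box 150 (x) x 120 (y) x 95 mm high, its front with the blue tray at -x of its own frame; origin at the centre of its underside, z up
- slot (a point): centre of the slot in the dock's lid, at the lid's upper face 95 mm above the bench; axes as the dock's. The slot is 13 mm along the dock's x and 46 mm along the dock's y, framed in yellow; the lid is 4 mm thick. Pin forces above 20 N on the dock or anything inside it do damage
- web (a point): point 16 mm straight below the slot's centre, on the upper face of a rigid steel web under the slot. The web has one gap, 16 mm long along the dock's y and open along x; the gap's middle lies anywhere up to 15 mm to either side of this point along the dock's y, different each time
- gap_depth (a point): mid-depth of the hidden sprung catch, 34 mm straight below the slot's centre (not its y). The catch's flat top, 14 mm long, fills the gap 22 to 46 mm below the lid's upper face, different each time. It resists with 4 N at first and 0.4 N more per mm, plus about 1 N of rubbing, frees the tray after about 6 mm of travel and meets a hard stop at 9 mm
- tray (a joint): how far the tray has come out, m: under 0.001 locked in, 0.030 fully out. Released, it is driven out by a damped spring and takes about one second; if the catch is let up early it holds the tray again at about 0.016 and has to be pressed once more
- tray_lip (a point): front middle of the pull lip at the top of the blue tray's front; moves with the tray towards the dock's -x
- studs_bin: open blue bin of studs, 110 x 66 x 49 mm, loose; bystander; origin under its centre
- black_tape: roll of black tape, 55 mm across, 19 mm tall, loose; bystander; origin under its centre
- felt_pen: black and white marker pen, 135 mm long, 17 mm thick, loose; bystander; origin under its centre
- green_carton: closed green battery carton, 56 x 92 x 51 mm, loose; bystander; origin under its centre
There are look-alikes about, which are no part of the job. Leave any purple or turquoise look-alike of the pin alone.

How it is judged:
On the way, in this order (a step that is already met when the one before it is completed fails the run):
1. the pin is drawn out of its stand (z of pin in the frame of stand_hole above 0.005 m), for 0.1 s.
2. the tray comes fully out (more than 28 mm) while the pin reaches through the slot (its tip at least 15 mm below the lid's upper face) (value of joint tray above 0.028 m and z of pin in the frame of slot below -0.015 m and horizontal distance between pin and slot below 0.024 m), for 0.1 s.
At the end, for the whole second after the job is handed in: the tray is out by more than 28 mm and the pin stands released and at rest in its stand: tip within 6 mm of the hole's axis and at least 61 mm below the block's top, tilted by less than 0.1 rad (value of joint tray above 0.028 m and horizontal distance between pin and stand_hole below 0.006 m and z of pin in the frame of stand_hole below -0.061 m and angle between pin's own z axis and vertical below 0.1 rad and linear speed of pin below 0.01 m/s); the robot touches nothing.
It fails at once if the pin is forced: it presses on the dock or anything inside it with more than 20 N (contact force between pin and dock above 20 N).
It fails at once if the hand or arm touches the dock or its tray (more than 2 N) (contact force between any of the fingers, the arm and dock above 2 N).
It fails at once if a bystander is moved by more than 30 mm (distance of any of studs_bin, black_tape, felt_pen, green_carton from where it was at the start of the episode above 0.03 m).
It also fails if it takes over 64 s, if anything falls off the work surface, if the arm or the gripper's body presses on something with over 40 N, if the wrist force passes 120 N, or if a joint passes its speed limit or range.

### The arm

A 7-joint arm with a two-finger parallel gripper is mounted at the origin on a cart in front of the work surface, level with it; the furniture and walls round the work are solid. World frame = base frame: x ahead of the robot, y to its left, z up, the work surface at z = 0. Lengths are in m, angles in rad, forces in N, time in s.
With the tool pointing down it reaches from about 0.4 to 0.925 m from the base axis. Payload 4.1 kg.
Tool frame: the origin (TCP) lies at the very end of the fingers, on their centre line; the grasp point (between the pads) lies 19 mm behind it; z points along the fingers, y is the line along which they close (so a half turn about z gives the same grasp; the last joint's range is limited). The gripper opens to 85 mm and grips with 20 to 120 N. Pads are 22 mm wide; open, the fingers measure 114 mm over their backs; the gripper's body (76 mm by 85 mm) begins 54 mm behind the grasp point. The pads swing forward as they close: fully open they stand 13 mm farther back than shut.
Start: joints at [-1.254, 0.398, 0.045, 1.537, -0.019, 1.207, -0.051], TCP at [0.263, 0.595, 0.231] pointing down, gripper open.
Joint ranges: [-2.82, 2.82], [-0.49, 2.23], [-1.37, 1.46], [0, 2.46], [-1.36, 4.5], [0.23, 2], [-2.94, 2.94]. Speed limits (rad/s): [2.57, 2.57, 3.14, 3.14, 3.14, 3.14, 3.14].

### API

Orientations are given as a unit quaternion [w, x, y, z].
In Python, from station import bot gives the robot as it stands.
- The arm moves only by the shell command python3 -m inch 'ROWS' [OPENING] [FORCE]. ROWS is JSON, a list of rows, each a list of 4 numbers: the shift along the tool's x, y, z in m, then the turn about the tool's z in degrees. In form: [[tx, ty, tz, turn], ...]. A call has 1 to 20 rows; each row shifts and turns the commanded pose from where the row before left it, along the tool's axes as they then stand; what a row does not reach is not made up. A row lasts 1/8 s, in which the tool goes at most 62.5 mm and 10.7 degrees, less where a joint would pass 70% of its speed; a pose out of reach is approached as far as the arm can. A call is refused whole if a number of a shift passes 0.0625 or a number of a turn 10.7, either way. A call with a gripper value outside its range is refused whole. OPENING is the opening, from -1 (shut) to 1 (fully open), set as the call begins (- or left out, the last holds). The fingers move at their own pace and stop on an object; FORCE is the grip in N (left out, the last holds). Time passes only in rows, so rows that do not move let the fingers close. It gives the time, the measured TCP pose, the force, the opening and the grip force at its end, in the units of the state.
- bot.get_obs(): the state, without advancing time (a new reading comes with each control period).
- bot.grab_frame(name): name is "scene" or "top" or "wrist"; returns (picture, depth): 480x640x3 uint8, red, green, blue; 480x640 float32, m along the optical axis (not along the pixel's ray), 0 where there is no reading.
- bot.calibration(name): a dict with "fx", "fy", "cx", "cy" (pixels), "world_from_camera" (4x4, takes a point from camera to world coordinates); the wrist camera has in their place "T_tool_cam" (4x4, takes a point from camera to tool coordinates, whose origin is the TCP and whose axes are the flange's). Camera axes: x right, y down, z forward; pixel columns grow to the right and rows downward; lengths in m; the calibration is good to about 2 mm. A picture is of the moment at which its call begins: read the wrist's pose just before it. calibration takes no time and is no camera call.
- bot.finish_job(): hands the job in; it is judged then, once.
The state is a dict: "clock": time; "joints": joint angles; "qvel": joint speeds; "tau": joint torques, N m; "eef_pos": TCP position; "tcp_rot": TCP orientation; "force": force on the tool from outside, world axes, zero at the start; "torque": the same for the moment, N m; "finger_gap": finger opening in m; "finger_force": force on a finger pad.
Only numpy, scipy, OpenCV 4.12 (cv2) and the standard library are available. Lean on these libraries where they do the work, as an engineer would, in place of code of your own. Each camera call takes 0.05 s, during which the arm holds its last target. There are 200 camera calls.

## Working session

There is one attempt and no reset: what is moved stays moved. The work goes in short steps, Python scripts to look and compute and a shell command to move; the robot and the scene stay as the last step left them, time stands still between calls to the robot, and variables do not carry over. Pictures are saved under pics/ and viewed, at most 10 in all, crops included, and the job is handed in when it is done.

```bash
mkdir -p pics; ls; python3 - <<'E'
from station import bot
import cv2,numpy as np
np.set_printoptions(precision=4,suppress=True)
o=bot.get_obs();print(o)
for n in("scene","top"):
    p,d=bot.grab_frame(n);cv2.imwrite(f"pics/{n}0.png",p[:,:,::-1]);np.save(f"pics/{n}0.npy",d);np.save(f"pics/{n}0rgb.npy",p)
    print(n,bot.calibration(n))
print(bot.calibration("wrist"))
E
```

```text
pics
{'clock': 0.0, 'joints': array([-1.254 ,  0.3992,  0.045 ,  1.5379, -0.0187,  1.2069, -0.0507]), 'qvel': array([-0.0019, -0.0019,  0.0004,  0.0007,  0.0004,  0.0001, -0.0002]), 'tau': array([ -0.0011, -47.512 ,   1.3639, -25.4233,   0.0115,   0.0095,
         0.    ]), 'eef_pos': array([0.2622, 0.594 , 0.2302]), 'tcp_rot': array([-0.0002,  0.2063,  0.9785, -0.001 ]), 'force': array([ 0.0879,  0.1405, -0.3243]), 'torque': array([0.0255, 0.0532, 0.0432]), 'finger_force': 0.0, 'finger_gap': 0.08511994191551818}
scene {'fx': 473.7930513400044, 'fy': 473.7930513400044, 'cx': 325.94190348800896, 'cy': 237.80745217202335, 'world_from_camera': array([[ 0.7995, -0.3607,  0.4804, -0.0047],
       [-0.6007, -0.4839,  0.6364, -0.5468],
       [ 0.0029, -0.7973, -0.6035,  0.7446],
       [ 0.    ,  0.    ,  0.    ,  1.    ]])}
top {'fx': 465.49092177134935, 'fy': 465.49092177134935, 'cx': 320.6066535754404, 'cy': 243.36121230848156, 'world_from_camera': array([[ 0.01  , -0.9963,  0.0857,  0.4456],
       [-0.9999, -0.0103, -0.0037,  0.1262],
       [ 0.0046, -0.0857, -0.9963,  1.1478],
       [ 0.    ,  0.    ,  0.    ,  1.    ]])}
{'fx': 393.21629508477866, 'fy': 393.21629508477866, 'cx': 318.6608875253657, 'cy': 240.09894979806887, 'T_tool_cam': array([[-0.0006, -0.9657, -0.2595,  0.0639],
       [ 1.    , -0.0007,  0.0003,  0.0007],
       [-0.0005, -0.2595,  0.9657, -0.144 ],
       [ 0.    ,  0.    ,  0.    ,  1.    ]])}
```

View pics/top0.png

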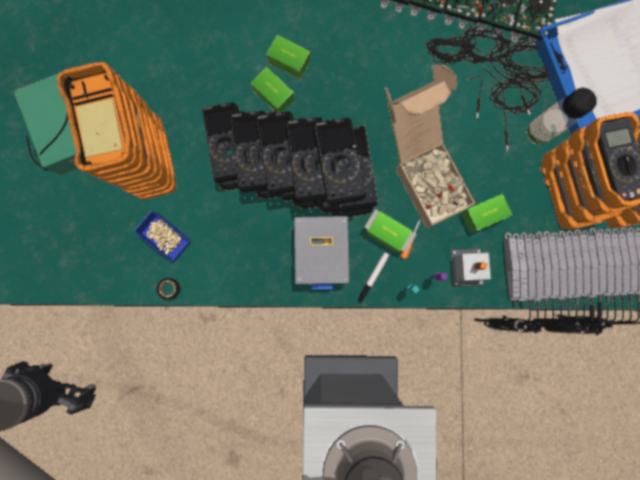

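View pics/scene0.png

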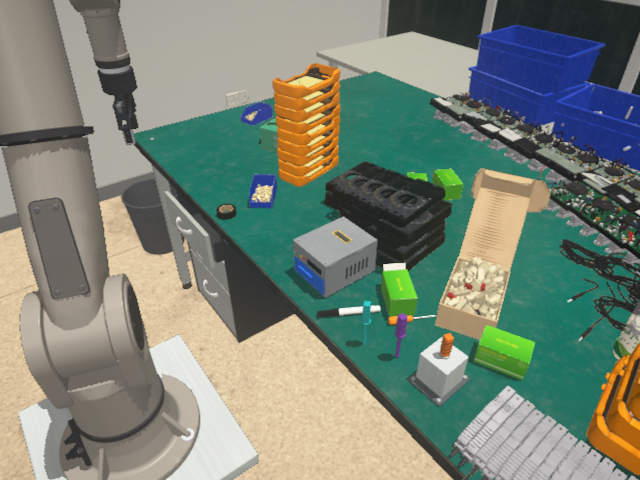

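The pin is at top (483,266) and scene (447,345): an orange handle in the aluminium block on its foot. The look-alikes are turquoise at top (413,288) and purple at (441,276), so those stay untouched. The dock lid is at top (321,250) with its slot at (321,241) and the tray front facing the robot. I'll measure next and confirm with a crop.

```bash
cat > h.py <<'E'
import cv2,numpy as np
from station import bot
from scipy.spatial.transform import Rotation as R
np.set_printoptions(precision=4,suppress=True)
def T_of(o):
    T=np.eye(4);q=o["tcp_rot"];T[:3,:3]=R.from_quat([q[1],q[2],q[3],q[0]]).as_matrix();T[:3,3]=o["eef_pos"];return T
def cam(name,o=None):
    c=bot.calibration(name);M=c["world_from_camera"] if name!="wrist" else T_of(o)@c["T_tool_cam"];return c,M
def onplane(uv,z,c,M):
    uv=np.atleast_2d(uv).astype(float)
    r=np.c_[(uv[:,0]-c["cx"])/c["fx"],(uv[:,1]-c["cy"])/c["fy"],np.ones(len(uv))]@M[:3,:3].T
    return M[:3,3]+r*((z-M[2,3])/r[:,2])[:,None]
def comps(mask,amin=15):
    n,l,s,ce=cv2.connectedComponentsWithStats(mask.astype(np.uint8))
    return [(s[i],ce[i],l==i) for i in range(1,n) if s[i][4]>=amin]
def hsv(p): return [x.astype(int) for x in cv2.split(cv2.cvtColor(p,cv2.COLOR_RGB2HSV))]
def totool(v,o): return T_of(o)[:3,:3].T@v
E
python3 - <<'E'
from h import *
for n in("top","scene"):
    p=np.load(f"pics/{n}0rgb.npy");d=np.load(f"pics/{n}0.npy");c,M=cam(n)
    h,s,v=hsv(p)
    x0,y0,x1,y1=(465,250,500,285) if n=="top" else (420,325,470,400)
    m=np.zeros(h.shape,bool);m[y0:y1,x0:x1]=((h>4)&(h<18)&(s>130)&(v>110))[y0:y1,x0:x1]
    for st,ce,_ in comps(m,5): print(n,"orange",st,ce,onplane(ce,.12 if n=="top" else .099,c,M))
    x0,y0,x1,y1=(295,225,350,260) if n=="top" else (325,220,360,250)
    m[:]=0;m[y0:y1,x0:x1]=((h>18)&(h<34)&(s>110)&(v>90))[y0:y1,x0:x1]
    ys,xs=np.nonzero(m);r=cv2.minAreaRect(np.c_[xs,ys].astype(np.float32));w=onplane(cv2.boxPoints(r),.095,c,M)
    print(n,"slot",r,onplane(np.array(r[0]),.095,c,M),w[:,:2].tolist())
p=np.load("pics/top0rgb.npy");h,s,v=hsv(p);c,M=cam("top")
m=(s<45)&(v>90);m[:205]=0;m[300:]=0;m[:,:285]=0;m[:,360:]=0
for st,ce,l in comps(m,300):
    ys,xs=np.nonzero(l);r=cv2.minAreaRect(np.c_[xs,ys].astype(np.float32));w=onplane(cv2.boxPoints(r),.095,c,M)
    print("dock lid",r,w[:,:2],np.linalg.norm(np.diff(w,axis=0),axis=1))
d=np.load("pics/top0.npy");print("depth lid",d[260,330],"bg",d[290,380])
cv2.imwrite("pics/c1.png",np.hstack([cv2.resize(p[245:305,395:505,::-1],None,fx=5,fy=5,interpolation=2),]))
E
```

```text
top orange [480 263   6   6  32] [482.5 265.5] [[ 0.4886 -0.236   0.12  ]]
top slot ((326.0, 241.0), (6.0, 6.0), -0.0) [[0.5416 0.1101 0.095 ]] [[0.5347235797475793, 0.11680733946789452], [0.5484057214217195, 0.11693776193995734], [0.5485477818776548, 0.10330316630089963], [0.5348646735313549, 0.10318784748545448]]
scene orange [441 333  13  24 214] [446.5841 344.1028] [[ 0.4934 -0.2372  0.099 ]]
scene slot ((341.9351501464844, 236.0891876220703), (19.262622833251953, 5.955238342285156), 36.02737808227539) [[0.5455 0.1216 0.095 ]] [[0.5356655417436978, 0.1444809480286281], [0.5537442122014464, 0.1545801961786646], [0.5551958083819172, 0.0990466326679631], [0.537656405003, 0.08999426962605717]]
dock lid ((321.0, 249.5), (67.0, 54.0), 90.0) [[0.5981 0.1836]
 [0.5994 0.0604]
 [0.4471 0.0596]
 [0.4459 0.1813]] [0.1232 0.1524 0.1217]
depth lid 1.0540208 bg 1.1411632
```

View pics/c1.png

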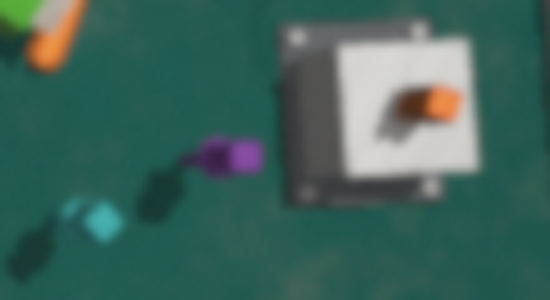

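The crop shows the orange square handle at crop (440,103) in the aluminium block on its foot. The purple and turquoise look-alikes stand free to its left. Both views agree within 5 mm: pin ≈ (0.491,-0.237), slot ≈ (0.544,0.121). Moving over the stand now.

```bash
python3 -m inch '[[-0.0446,-0.0274,-0.005,0],[-0.0446,-0.0274,-0.005,0],[-0.0446,-0.0274,-0.005,0],[-0.0446,-0.0274,-0.005,0],[-0.0446,-0.0274,-0.005,0],[-0.0446,-0.0274,-0.005,0],[-0.0446,-0.0274,-0.005,0],[-0.0446,-0.0274,-0.005,0],[-0.021,-0.05,0,0],[-0.021,-0.05,0,0],[-0.021,-0.05,0,0],[-0.021,-0.05,0,0],[-0.021,-0.05,0,0],[-0.021,-0.05,0,0],[-0.021,-0.05,0,0],[-0.021,-0.05,0,0],[-0.021,-0.05,0,0]]' 1; python3 -m inch '[[0,0,0,9.4],[0,0,0,9.4],[0,0,0,9.4],[0,0,0,9.4],[0,0,0,9.4],[0,0,0,9.4],[0,0,0,9.4],[0,0,0,0]]'
cat > look.py <<'E'
import sys
from h import *
o=bot.get_obs();p,d=bot.grab_frame("wrist");n=sys.argv[1]
cv2.imwrite(f"pics/{n}.png",p[:,:,::-1]);np.savez(f"pics/{n}.npz",p=p,d=d,pos=o["eef_pos"],rot=o["tcp_rot"])
print(o["clock"],o["eef_pos"],o["joints"]);print(T_of(o)[:3,:3])
E
python3 look.py w1
```

```text
clock: 2.22
eef_pos: [0.4912, -0.2394, 0.2711]
tcp_rot: [-0.0, 0.206, 0.979, 0.0]
force: [0.2, 0.1, -0.0]
finger_gap: 0.0852
finger_force: 0.0
clock: 3.22
eef_pos: [0.4914, -0.2377, 0.2709]
tcp_rot: [-0.0, 0.704, 0.71, -0.0]
force: [-0.5, 0.2, -0.4]
finger_gap: 0.0852
finger_force: 0.0
3.225 [ 0.4914 -0.2377  0.2709] [-0.2951  0.243   0.801   1.7485 -0.1843  1.2284  0.5623]
[[-0.0087  1.     -0.0008]
 [ 1.      0.0087  0.0002]
 [ 0.0002 -0.0008 -1.    ]]
```

View pics/w1.png

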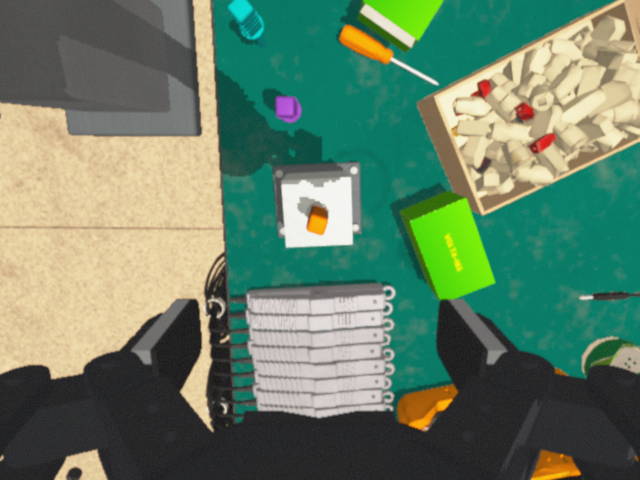

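The wrist view shows the orange handle at (317,220) in the white block top (285-352,178-246), the purple pin at (287,108) and a green carton at (448,245). I'll measure the handle's yaw and axis.

```bash
cat > meas.py <<'E'
import sys
from h import *
a=np.load(f"pics/{sys.argv[1]}.npz");p=a["p"];o={"eef_pos":a["pos"],"tcp_rot":a["rot"]};c,M=cam("wrist",o)
h,s,v=hsv(p)
def rect(l,z,t):
    k,_=cv2.findContours(l.astype(np.uint8),0,1);k=max(k,key=cv2.contourArea)
    r=cv2.minAreaRect(k);b=onplane(cv2.boxPoints(r),z,c,M);e=np.diff(b,axis=0)
    print(t,np.round(r[0],1),"ctr",b.mean(0),"sides",np.linalg.norm(e,axis=1)[:2],"yaw",np.degrees(np.arctan2(e[:2,1],e[:2,0])))
cand=[x for x in comps((h>4)&(h<20)&(s>150)&(v>60),60) if abs(x[1][0]-317)<40 and abs(x[1][1]-220)<60]
for st,ce,l in cand: rect(l,.122,"orange"); b=l&(v>v[l].mean());rect(b,.122,"bright")
for st,ce,l in comps((s<40)&(v>190),600):
    if abs(ce[0]-317)<60 and abs(ce[1]-215)<80: rect(l,.072,"block")
print(np.array(sorted(zip(v[cand[0][2]].tolist(),)))[::40].ravel() if cand else "")
x,y=np.round(cand[0][1]).astype(int);cv2.imwrite(f"pics/{sys.argv[1]}c.png",cv2.resize(p[y-50:y+50,x-60:x+60,::-1],None,fx=5,fy=5))
E
python3 meas.py w1
```

```text
orange [317.6 219.9] ctr [ 0.4921 -0.2348  0.122 ] sides [0.0196 0.0136] yaw [ 72.0291 -18.1759]
bright [316.7 223.9] ctr [ 0.4915 -0.238   0.122 ] sides [0.0133 0.013 ] yaw [ 72.063  -18.2761]
block [318.2 211.8] ctr [ 0.4926 -0.2388  0.072 ] sides [0.0677 0.0606] yaw [  3.1779 -85.3959]
[ 85 123 130 162 231 246 247]
```

View pics/w1c.png

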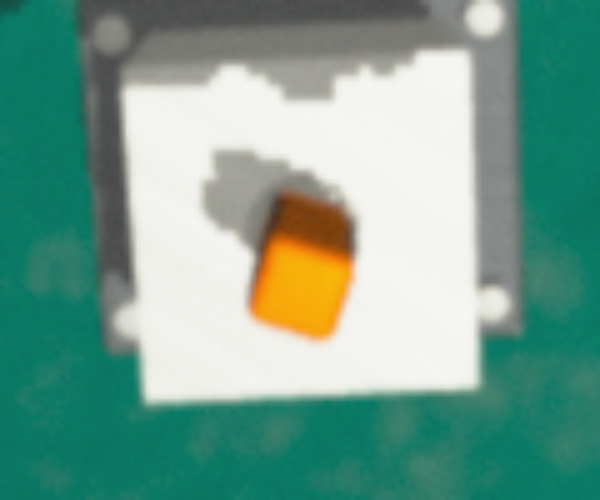

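The handle top is at (0.4915,-0.238) with a flat at -18°, 13 mm across as expected, so the TCP is already over it. I'll turn +18.5° and descend.

```bash
python3 -m inch '[[0,0,0.02,9.2],[0,0,0.03,9.3],[0,0,0.03,0],[0,0,0.03,0],[0,0,0.03,0],[0,0,0.025,0],[0,0,0.015,0],[0,0,0.008,0],[0,0,0,0],[0,0,0,0]]' 1; python3 -m inch '[[0,0,0,0],[0,0,0,0],[0,0,0,0],[0,0,0,0],[0,0,0,0],[0,0,0,0],[0,0,0,0]]' -1 60; python3 -c "
from h import *
o=bot.get_obs();print(o['eef_pos'],o['force'],o['torque'],o['finger_gap']);print(T_of(o)[:3,:3])"
```

```text
clock: 4.53
eef_pos: [0.4922, -0.2383, 0.0841]
tcp_rot: [0.001, 0.81, 0.587, 0.001]
force: [-1.1, -0.5, -0.6]
finger_gap: 0.0856
finger_force: 0.0
clock: 5.4
eef_pos: [0.4916, -0.2379, 0.0833]
tcp_rot: [-0.0, 0.81, 0.587, 0.0]
force: [-1.0, -0.0, 2.8]
finger_gap: 0.0134
finger_force: 58.4
[ 0.4916 -0.2379  0.0833] [-0.978  -0.0217  2.832 ] [ 0.1001  0.1529 -0.0601] 0.01337700752350976
[[ 0.311   0.9504  0.    ]
 [ 0.9504 -0.311   0.0003]
 [ 0.0003 -0.0001 -1.    ]]
```

Gripped, with the gap at 13.4 mm. The home TCP is (0.4916,-0.2379,0.0833). I'll lift, turn back and go over the slot.

```bash
python3 -m inch '[[0,0,-0.005,0],[0,0,-0.015,0],[0,0,-0.02,0],[0,0,-0.02,0],[0,0,-0.03,0],[0,0,-0.03,0],[0,0,-0.03,0],[0,0,0,-9.2],[0,0,0,-9.3],[0.045,0.0065,0,0],[0.045,0.0065,0,0],[0.045,0.0065,0,0],[0.045,0.0065,0,0],[0.045,0.0065,0,0],[0.045,0.0065,0,0],[0.045,0.0065,0,0],[0.03,0.0065,0,0],[0,0,0,0],[0,0,0,0]]'; python3 look.py w2
```

```text
clock: 7.78
eef_pos: [0.5413, 0.106, 0.2338]
tcp_rot: [0.0, 0.705, 0.709, -0.0]
force: [-0.6, -1.1, -1.4]
finger_gap: 0.0133
finger_force: 58.4
7.775 [0.5413 0.106  0.2338] [-0.7898  0.2596  0.6246  1.7842 -0.1644  1.1499 -0.1084]
[[-0.0053  1.      0.0006]
 [ 1.      0.0053 -0.0007]
 [-0.0007  0.0005 -1.    ]]
```

View pics/w2.png

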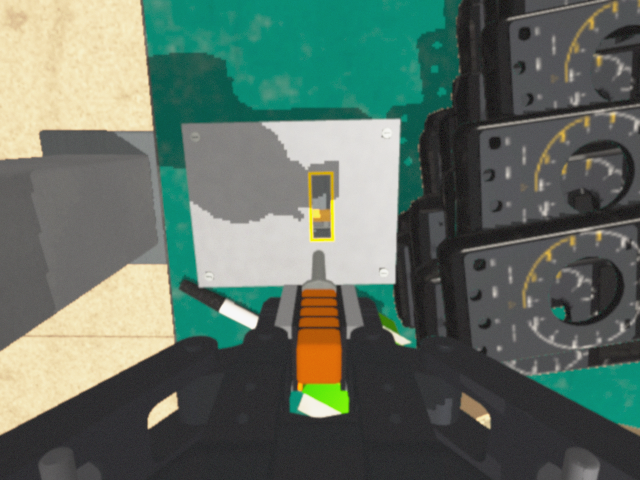

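The wrist view shows the yellow slot frame at (308-334,171-242), the lid corners at (183,122),(400,119),(396,284),(201,287), and the pin tip at about (318,251).

```bash
python3 - <<'E'
from h import *
a=np.load("pics/w2.npz");p=a["p"];o={"eef_pos":a["pos"],"tcp_rot":a["rot"]};c,M=cam("wrist",o)
h,s,v=hsv(p);m=(h>20)&(h<34)&(s>140)&(v>90)
m[:160]=0;m[250:]=0;m[:,:295]=0;m[:,:][:,345:]=0
ys,xs=np.nonzero(m);r=cv2.minAreaRect(np.c_[xs,ys].astype(np.float32));b=onplane(cv2.boxPoints(r),.095,c,M);e=np.diff(b,axis=0)
print(r,b.mean(0),np.linalg.norm(e,axis=1),np.degrees(np.arctan2(e[:,1],e[:,0])))
# interior hole: column/row extents of non-yellow pixels enclosed
k,hi=cv2.findContours(m.astype(np.uint8),cv2.RETR_CCOMP,cv2.CHAIN_APPROX_NONE)
for kk,hh in zip(k,hi[0]):
    if hh[3]>=0: print("hole",cv2.boundingRect(kk))
l=np.array([[183,122],[400,119],[396,284],[201,287]])
print("lid",onplane(l,.095,c,M))
tip=a["pos"]+T_of(o)[:3,:3]@[0,0,.0753-.0035];q=np.linalg.inv(M)@np.r_[tip,1];print("tip pix",c["fx"]*q[0]/q[2]+c["cx"],c["fy"]*q[1]/q[2]+c["cy"],tip)
g=p[235:275,290:350].astype(int)
x=np.arange(290,350)
for row in (252,256,262): print(row,p[row,304:334].mean(1).astype(int))
print(p[240:270,318].mean(1).astype(int))
print("tcp at lid z",onplane([[318,241]],.095,c,M))
E
```

```text
((320.5, 206.0), (68.0, 25.0), 90.0) [0.5444 0.1207 0.095 ] [0.0178 0.0501 0.0186] [   0.2667  -89.1862 -179.7423]
hole (311, 215, 3, 3)
hole (310, 174, 22, 66)
lid [[0.4493 0.1794 0.095 ]
 [0.5987 0.1821 0.095 ]
 [0.6027 0.0609 0.095 ]
 [0.4528 0.0578 0.095 ]]
tip pix 315.62835966978366 252.97829968313317 [0.5413 0.1059 0.162 ]
252 [214 214 215 214 214 213 212 211 204 176 146 127 118 115 116 115 119 121
 137 171 202 212 212 213 213 211 211 213 214 213]
256 [210 213 213 212 213 213 213 204 168 128 112 113 115 117 117 115 117 114
 119 122 155 196 212 213 214 214 213 212 215 214]
262 [212 212 211 211 213 211 209 199 158 121 114 114 113 116 118 116 114 117
 115 118 140 190 207 208 211 212 213 213 212 211]
[167 209 219 214 214 215 214 214 210 192 154 122 116 118 116 117 117 118
 116 116 120 117 118 117 116 115 116 117 118 118]
tcp at lid z [[0.5427 0.0949 0.095 ]]
```

Dock yaw is about +1.4° and the slot is at (0.5444,0.1207), with all sizes consistent. Against the same camera the tip sits about 1 mm +x and 1 mm -y of nominal. I'll lower to about 10 mm above the lid and re-check.

```bash
python3 -m inch '[[0.008,0.001,0,-1.1],[0.008,0.001,0.005,0],[0,0,0.015,0],[0,0,0.017,0],[0,0,0.012,0],[0,0,0.004,0],[0,0,0,0],[0,0,0,0]]'; python3 look.py w3; python3 - <<'E'
import numpy as np,cv2
p=np.load("pics/w3.npz")["p"];cv2.imwrite("pics/w3c.png",cv2.resize(p[140:290,240:400,::-1],None,fx=4,fy=4))
E
```

```text
clock: 8.82
eef_pos: [0.5435, 0.1234, 0.1808]
tcp_rot: [0.0, 0.698, 0.716, 0.001]
force: [0.1, 0.0, -1.0]
finger_gap: 0.0132
finger_force: 58.4
8.825 [0.5435 0.1234 0.1808] [-0.783   0.3236  0.5954  1.834  -0.208   1.045  -0.081 ]
[[-0.0257  0.9997  0.0011]
 [ 0.9997  0.0257  0.0005]
 [ 0.0004  0.0012 -1.    ]]
```

View pics/w3c.png

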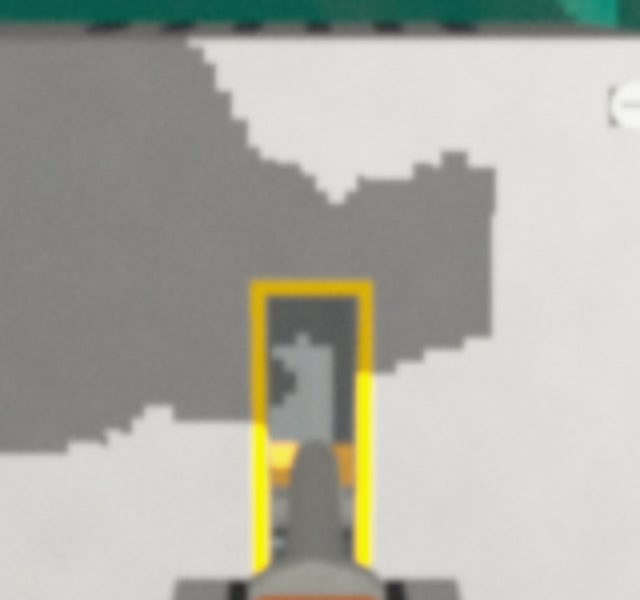

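The slot frame is centred at crop x≈312 and the pin at x≈315, so the pin is within 0.5 mm across the slot. A brass-coloured patch shows inside the slot at crop (315,462). I'll locate it from both views.

```bash
python3 - <<'E'
from h import *
for n,(x0,y0,x1,y1) in (("w2",(311,176,332,238)),("w3",(306,212,330,290))):
    a=np.load(f"pics/{n}.npz");p=a["p"];d=a["d"];o={"eef_pos":a["pos"],"tcp_rot":a["rot"]};c,M=cam("wrist",o)
    h,s,v=hsv(p)
    for row in range(y0,y1,2):
        out=[]
        for u in ((315,321,327) if n=="w2" else (309,314,326)):
            z=float(d[row,u]);q=M@np.r_[(u-c["cx"])/c["fx"]*z,(row-c["cy"])/c["fy"]*z,z,1]
            out.append("%3d/%3d/%3d y%.4f z%.4f"%(h[row,u],s[row,u],v[row,u],q[1],q[2]))
        print(n,row,out)
E
```

```text
w2 176 [' 23/ 23/100 y0.1414 z0.0802', ' 45/  5/ 97 y0.1413 z0.0797', ' 15/  5/ 95 y0.1414 z0.0798']
w2 178 [' 30/  6/ 92 y0.1400 z0.0812', ' 75/  5/ 94 y0.1399 z0.0804', ' 90/  5/ 93 y0.1400 z0.0808']
w2 180 [' 70/  8/ 94 y0.1386 z0.0818', ' 90/  5/ 93 y0.1385 z0.0811', '120/  3/ 94 y0.1385 z0.0806']
w2 182 [' 60/  5/ 94 y0.1368 z0.0796', ' 90/  3/ 93 y0.1370 z0.0811', '120/  3/ 93 y0.1370 z0.0810']
w2 184 [' 45/ 11/ 91 y0.1354 z0.0805', ' 90/  5/ 93 y0.1354 z0.0799', ' 75/  6/ 92 y0.1354 z0.0797']
w2 186 [' 75/ 11/ 94 y0.1340 z0.0810', ' 90/  5/ 94 y0.1339 z0.0803', ' 70/  8/ 92 y0.1340 z0.0806']
w2 188 [' 70/  8/ 93 y0.1325 z0.0812', ' 70/  8/ 92 y0.1323 z0.0796', ' 60/  6/ 91 y0.1325 z0.0806']
w2 190 [' 70/  8/ 92 y0.1309 z0.0805', ' 75/  6/ 92 y0.1308 z0.0798', ' 60/  5/ 93 y0.1309 z0.0803']
w2 192 ['105/  6/ 91 y0.1294 z0.0807', ' 75/ 11/ 94 y0.1295 z0.0815', ' 70/  8/ 92 y0.1293 z0.0800']
w2 194 [' 78/ 14/ 92 y0.1278 z0.0804', ' 80/  8/ 96 y0.1279 z0.0805', ' 90/  8/ 94 y0.1280 z0.0814']
w2 196 ['  0/  0/ 91 y0.1263 z0.0803', ' 83/  8/126 y0.1262 z0.0798', ' 60/  5/ 96 y0.1263
[... 5269 characters left out ...]
 [' 78/ 10/133 y0.0988 z0.0804', ' 25/ 13/116 y0.1251 z0.1517', ' 50/  8/ 98 y0.0992 z0.0808']
w3 278 ['165/  5/ 98 y0.0976 z0.0809', ' 30/ 17/118 y0.1248 z0.1535', ' 60/  8/100 y0.0977 z0.0805']
w3 280 [' 47/ 16/114 y0.1312 z0.1731', ' 26/ 16/131 y0.1315 z0.1737', ' 30/ 17/120 y0.1313 z0.1730']
w3 282 [' 34/ 15/139 y0.1307 z0.1741', ' 23/ 13/158 y0.1309 z0.1744', ' 34/ 14/149 y0.1307 z0.1737']
w3 284 [' 30/ 16/156 y0.1300 z0.1747', ' 19/ 18/159 y0.1301 z0.1747', ' 23/ 14/160 y0.1305 z0.1754']
w3 286 [' 33/ 15/155 y0.1292 z0.1746', ' 30/ 15/154 y0.1293 z0.1748', ' 17/ 15/158 y0.1294 z0.1747']
w3 288 [' 13/ 64/164 y0.1283 z0.1746', ' 11/ 63/162 y0.1290 z0.1763', ' 15/ 64/163 y0.1285 z0.1747']
```

Both views agree. The web at z≈0.080 has its gap from y≈0.100 to 0.1165, and the brass catch top is at z≈0.056, 39 mm under the lid. In the same camera the pin axis reads y≈0.1212, so I'll shift about -13 mm along the slot and feel down gently.

```bash
python3 -m inch '[[-0.005,-0.0003,0,0],[-0.005,0,0,0],[-0.003,0,0,0],[0,0,0,0],[0,0,0.004,0],[0,0,0.004,0],[0,0,0.004,0],[0,0,0.004,0],[0,0,0.003,0],[0,0,0,0],[0,0,0,0]]'; python3 -m inch '[[0,0,0.001,0],[0,0,0.001,0],[0,0,0.001,0],[0,0,0,0]]';python3 -m inch '[[0,0,0.001,0],[0,0,0.001,0],[0,0,0.001,0],[0,0,0,0]]'
```

```text
clock: 10.25
eef_pos: [0.5432, 0.1104, 0.1614]
tcp_rot: [0.0, 0.698, 0.716, 0.0]
force: [-0.2, -0.1, -0.2]
finger_gap: 0.0131
finger_force: 58.4
clock: 10.75
eef_pos: [0.543, 0.1104, 0.1582]
tcp_rot: [-0.0, 0.698, 0.716, -0.0]
force: [-0.7, -0.2, -0.1]
finger_gap: 0.0132
finger_force: 58.4
clock: 11.25
eef_pos: [0.543, 0.1104, 0.1552]
tcp_rot: [-0.0, 0.698, 0.716, -0.0]
force: [0.5, 0.1, -0.8]
finger_gap: 0.0134
finger_force: 58.4
```

```bash
for i in 1 2 3; do python3 -m inch '[[0,0,0.001,0],[0,0,0.001,0],[0,0,0,0]]'|egrep 'pos|^force'; done
```

```text
eef_pos: [0.543, 0.1104, 0.1532]
force: [0.5, 0.1, -0.9]
eef_pos: [0.543, 0.1104, 0.1512]
force: [-0.6, -0.2, -1.4]
eef_pos: [0.543, 0.1104, 0.1492]
force: [-0.6, -0.3, -0.0]
```

The tip is 6 mm below the web face without any force, so it is in the gap. I'll go on to the catch.

```bash
python3 -m inch '[[0,0,0.003,0],[0,0,0.003,0],[0,0,0.003,0],[0,0,0.003,0],[0,0,0.002,0],[0,0,0,0]]'|egrep 'pos|^force'; for i in 1 2 3 ; do python3 -m inch '[[0,0,0.001,0],[0,0,0.001,0],[0,0,0,0]]'|egrep 'pos|^force'; done
```

```text
eef_pos: [0.543, 0.1104, 0.1351]
force: [0.4, -0.3, -0.2]
eef_pos: [0.543, 0.1104, 0.1332]
force: [0.2, 0.2, -1.2]
eef_pos: [0.543, 0.1104, 0.1312]
force: [-0.3, -1.1, -0.4]
eef_pos: [0.5432, 0.1104, 0.1295]
force: [-0.2, -0.1, 1.7]
```

Contact. Pressing in small steps.

```bash
for i in 1 2 3 ; do python3 -m inch '[[0,0,0.001,0],[0,0,0.001,0],[0,0,0,0]]'|egrep 'pos|^force|gap'; done
```

```text
eef_pos: [0.5434, 0.1104, 0.1281]
force: [-1.9, -0.7, 6.0]
finger_gap: 0.0129
eef_pos: [0.5435, 0.1104, 0.1263]
force: [-1.9, -0.6, 6.3]
finger_gap: 0.0132
eef_pos: [0.5435, 0.1104, 0.1244]
force: [-1.4, -0.6, 7.4]
finger_gap: 0.0133
```

```bash
python3 -m inch '[[0,0,0.001,0],[0,0,0.001,0],[0,0,0,0]]'|egrep 'pos|^force|gap'; python3 -m inch '[[0,0,0.0005,0],[0,0,0,0],[0,0,0,0],[0,0,0,0],[0,0,0,0],[0,0,0,0],[0,0,0,0],[0,0,0,0],[0,0,0,0],[0,0,0,0],[0,0,0,0],[0,0,0,0],[0,0,0,0],[0,0,0,0]]'|egrep 'pos|^force|gap|clock'
cat > tray.py <<'E'
from h import *
for n in("top","scene"):
    c,M=cam(n);q,_=bot.grab_frame(n);p=np.load(f"pics/{n}0rgb.npy")
    for im,t in((p,"before"),(q,"now")):
        h,s,v=hsv(im);m=(h>100)&(h<128)&(s>110)&(v>50)
        x0,y0,x1,y1=(290,270,355,310) if n=="top" else (280,240,335,305)
        k=np.zeros(m.shape,bool);k[y0:y1,x0:x1]=m[y0:y1,x0:x1];ys,xs=np.nonzero(k)
        print(n,t,len(xs),xs.min(),xs.max(),ys.min(),ys.max(), onplane([[xs.mean(),ys.max()]],.07,c,M) if n=="top" else "")
E
python3 tray.py
```

```text
eef_pos: [0.5436, 0.1104, 0.1221]
force: [-1.1, -0.4, 5.7]
finger_gap: 0.0132
clock: 17.5
eef_pos: [0.5436, 0.1104, 0.1217]
force: [-1.7, -0.1, 5.0]
finger_gap: 0.0136
top before 130 311 333 284 289 [[0.4328 0.1174 0.07  ]]
top now 8 299 302 295 297 [[0.4139 0.1672 0.07  ]]
scene before 461 294 323 256 294 
scene now 460 284 313 261 300
```

```bash
python3 - <<'E'
from h import *
c,M=cam("scene");I=np.linalg.inv(M)
for d in(0,.016,.028,.03):
    q=I@[0.440-d,.119,.06,1];print(d,q[:3],c["fx"]*q[0]/q[2]+c["cx"],c["fy"]*q[1]/q[2]+c["cy"])
p,_=bot.grab_frame("scene");a=np.load("pics/scene0rgb.npy")
f=lambda x:cv2.resize(x[215:325,265:385,::-1],None,fx=3.3,fy=3.3)
cv2.imwrite("pics/tray.png",np.hstack([f(a),f(p)]))
E
```

```text
0 [-0.0464  0.0633  1.0505] 305.00835827456626 266.3488126399129
0.016 [-0.0592  0.0691  1.0428] 299.042144730219 269.18119550331016
0.028 [-0.0688  0.0734  1.037 ] 294.5094482584762 271.3330346415034
0.03 [-0.0704  0.0741  1.0361] 293.74909521665063 271.69400243284895
```

View pics/tray.png

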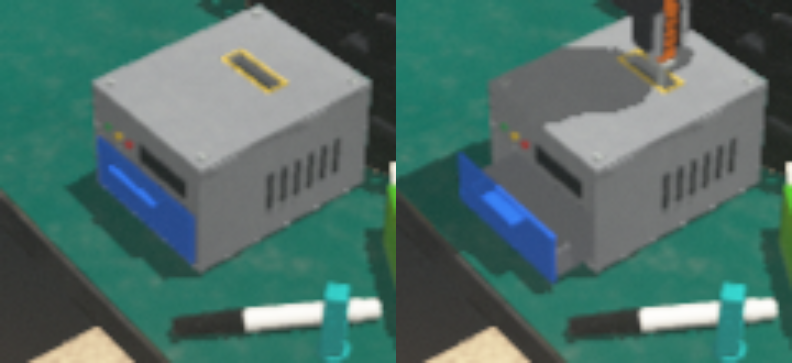

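The tray (crop right) stands well out, shifted about 10 px where 11 px is expected for 30 mm. I'll hold another second and check by centroid.

```bash
python3 -m inch '[[0,0,0,0],[0,0,0,0],[0,0,0,0],[0,0,0,0],[0,0,0,0],[0,0,0,0],[0,0,0,0],[0,0,0,0]]'|egrep 'pos|^force|clock'; python3 - <<'E'
from h import *
q,_=bot.grab_frame("scene");p=np.load("pics/scene0rgb.npy")
for im in(p,q):
    h,s,v=hsv(im);m=(h>100)&(h<128)&(s>110)&(v>50);k=max(comps(m[235:310,270:340],100),key=lambda t:t[0][4]);print(k[0],k[1])
E
```

```text
clock: 18.65
eef_pos: [0.5436, 0.1104, 0.1217]
force: [-0.8, 0.8, 5.6]
[ 24  21  30  39 461] [38.8308 40.1931]
[ 14  26  30  40 460] [28.513  45.7304]
```

```bash
python3 - <<'E'
from h import *
c,M=cam("scene");q,dq=bot.grab_frame("scene");p=np.load("pics/scene0rgb.npy");dp=np.load("pics/scene0.npy")
for im,d in((p,dp),(q,dq)):
    h,s,v=hsv(im);m=(h>100)&(h<128)&(s>110)&(v>50);m[:235]=0;m[310:]=0;m[:,:270]=0;m[:,340:]=0
    m=cv2.erode(m.astype(np.uint8),np.ones((3,3)))>0
    ys,xs=np.nonzero(m&(d>0));z=d[ys,xs]
    w=np.c_[(xs-c["cx"])/c["fx"]*z,(ys-c["cy"])/c["fy"]*z,z]@M[:3,:3].T+M[:3,3]
    print(len(w),w.mean(0),np.median(w,0),w.std(0))
g=lambda a:cv2.cvtColor(a,cv2.COLOR_RGB2HSV)[:,:,1]
r=cv2.matchTemplate(cv2.resize(g(q)[245:315,270:330],None,fx=8,fy=8,interpolation=2),cv2.resize(g(p)[258:290,297:321],None,fx=8,fy=8,interpolation=2),cv2.TM_CCOEFF_NORMED)
_,s,_,l=cv2.minMaxLoc(r);print(s,l[0]/8+270-297,l[1]/8+245-258)
E
```

```text
324 [0.4443 0.111  0.0371] [0.4456 0.1078 0.0405] [0.0039 0.0285 0.0124]
321 [0.4149 0.1092 0.038 ] [0.4164 0.1055 0.0425] [0.0038 0.0285 0.0124]
0.9758670926094055 -7.875 7.625
```

3-D displacement is 29.5 mm, so the tray is fully out. Withdrawing and returning to the stand.

```bash
python3 -m inch '[[0,0,-0.002,0],[0,0,-0.004,0],[0,0,-0.008,0],[0,0,-0.015,0],[0,0,-0.02,0],[0,0,-0.02,0],[0,0,-0.02,0],[0,0,-0.013,0],[0,0,0,0],[0,0,0,0]]'|egrep 'pos|^force|clock'; python3 -m inch '[[-0.043,-0.0076,0,0],[-0.043,-0.0076,0,0],[-0.043,-0.0076,0,0],[-0.043,-0.0076,0,0],[-0.043,-0.0076,0,0],[-0.043,-0.0076,0,0],[-0.043,-0.0076,0,0],[-0.036,-0.0077,0,0],[-0.01,0,0,0],[0,0,0,9.8],[0,0,0,9.8],[0,0,0,0],[0,0,0,0],[0,0,0,0]]'; python3 look.py w4; python3 -c "
import numpy as np,cv2
p=np.load('pics/w4.npz')['p'];cv2.imwrite('pics/w4c.png',cv2.resize(p[140:300,220:420,::-1],None,fx=3,fy=3))"; python3 - <<'E'
from h import *
o=bot.get_obs();d=np.array([.4916,-.2379,.0833])-o["eef_pos"];print(d,totool(d,o))
E
```

```text
clock: 20.0
eef_pos: [0.5425, 0.1104, 0.2221]
force: [0.5, -1.2, -1.2]
clock: 21.75
eef_pos: [0.4912, -0.2377, 0.2227]
tcp_rot: [-0.0, 0.809, 0.588, 0.0]
force: [0.0, 0.2, -0.9]
finger_gap: 0.0129
finger_force: 58.4
21.75 [ 0.4912 -0.2377  0.2227] [-0.3198  0.3051  0.8506  1.8146 -0.2521  1.1349  0.3013]
[[ 0.3092  0.951  -0.0001]
 [ 0.951  -0.3092  0.0005]
 [ 0.0004 -0.0002 -1.    ]]
[ 0.0004 -0.0001 -0.1394] [-0.      0.0004  0.1394]
```

View pics/w4c.png

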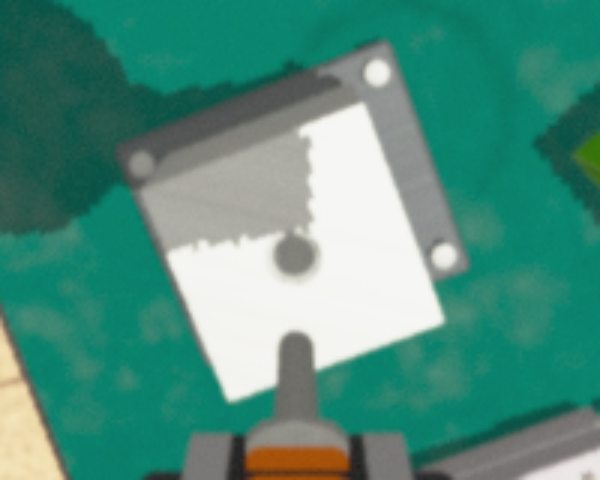

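The hole is at crop (296,255) and the shank is directly in line at x≈296. Descending, slowly at the mouth.

```bash
python3 -m inch '[[0,0.0003,0.015,0],[0,0,0.02,0],[0,0,0.02,0],[0,0,0.01,0],[0,0,0.004,0],[0,0,0,0],[0,0,0.002,0],[0,0,0.002,0],[0,0,0.002,0],[0,0,0.002,0],[0,0,0.002,0],[0,0,0,0]]'|egrep 'pos|^force|clock'; python3 -m inch '[[0,0,0.002,0],[0,0,0.002,0],[0,0,0.002,0],[0,0,0,0]]'|egrep 'pos|^force|gap'
```

```text
clock: 23.3
eef_pos: [0.4913, -0.2381, 0.1436]
force: [-0.2, -0.5, -1.3]
eef_pos: [0.4913, -0.2381, 0.1376]
force: [-0.8, 1.1, -0.9]
finger_gap: 0.0132
```

In the hole freely.

```bash
python3 -m inch '[[0,0,0.006,0],[0,0,0.008,0],[0,0,0.01,0],[0,0,0.01,0],[0,0,0.008,0],[0,0,0.006,0],[0,0,0.003,0],[0,0,0,0],[0,0,0.001,0],[0,0,0.001,0],[0,0,0.001,0],[0,0,0,0]]'|egrep 'pos|^force|clock'
```

```text
clock: 25.3
eef_pos: [0.4914, -0.2381, 0.0837]
force: [-0.2, -0.6, -1.6]
```

```bash
python3 -m inch '[[0,0,0.0005,0],[0,0,0,0]]'|egrep 'pos|^force'; python3 -m inch '[[0,0,0,0],[0,0,0,0],[0,0,0,0],[0,0,0,0],[0,0,0,0],[0,0,0,0],[0,0,0,0]]' 1|egrep 'pos|^force|gap'; python3 -m inch '[[0,0,-0.005,0],[0,0,-0.015,0],[0,0,-0.03,0],[0,0,-0.03,0],[0,0,-0.03,0],[0,0,-0.03,0],[0,0,-0.03,0],[0,0,-0.02,0],[0,0,0,0],[0,0,0,0],[0,0,0,0]]'; python3 look.py w5; python3 meas.py w5; python3 - <<'E'
from h import *
c,M=cam("scene");p,_=bot.grab_frame("scene")
I=np.load("pics/scene0rgb.npy")
for im in(I,p):
    h,s,v=hsv(im);m=((h>4)&(h<18)&(s>130)&(v>110));k=[x for x in comps(m[325:400,420:470],60)];print([(x[0],x[1]) for x in k])
w=cv2.imread("pics/w5.png")
cv2.imwrite("pics/end.png",np.hstack([p[200:400,280:480,::-1],w[120:320,220:420]]).repeat(2,0).repeat(2,1))
E
```

```text
eef_pos: [0.4915, -0.2382, 0.0834]
force: [-0.5, 0.3, 0.7]
eef_pos: [0.4915, -0.2381, 0.0833]
force: [-0.7, 0.7, 0.3]
finger_gap: 0.0853
clock: 27.8
eef_pos: [0.4908, -0.2378, 0.2723]
tcp_rot: [-0.001, 0.81, 0.587, -0.001]
force: [0.0, -0.4, -0.0]
finger_gap: 0.0854
finger_force: 0.0
27.8 [ 0.4908 -0.2378  0.2723] [-0.3518  0.2582  0.8775  1.7478 -0.2092  1.2354  0.2629]
[[ 0.311   0.9504 -0.0018]
 [ 0.9504 -0.311   0.0006]
 [ 0.     -0.0019 -1.    ]]
orange [320.  219.5] ctr [ 0.4941 -0.2353  0.122 ] sides [0.0121 0.0195] yaw [ -18.1368 -107.8018]
bright [320.  224.5] ctr [ 0.4929 -0.239   0.122 ] sides [0.0122 0.0118] yaw [ -18.1343 -107.8018]
block [318.3 211.5] ctr [ 0.4915 -0.2387  0.072 ] sides [0.0596 0.0607] yaw [  2.2479 -86.696 ]
[ 98 129 133 153 192 220 246 247]
[(array([ 21,   8,  13,  24, 214], dtype=int32), array([26.5841, 19.1028]))]
[(array([ 21,   8,  14,  24, 216], dtype=int32), array([27.2778, 19.1713]))]
```

View pics/end.png

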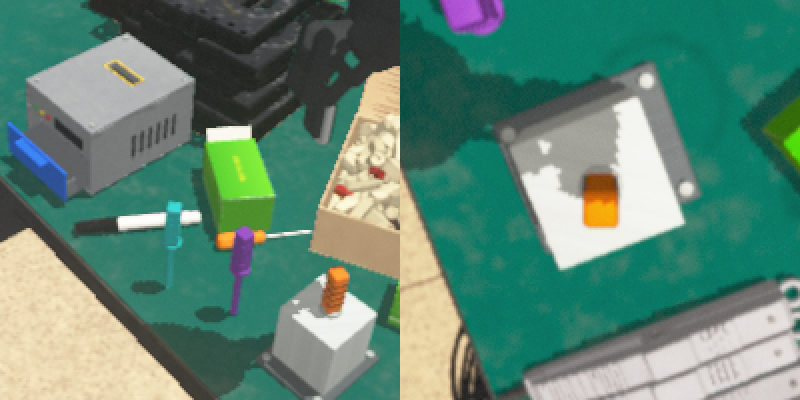

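The pin stands home in the stand (left crop, 335,290), within 1 px of its start position. The tray is still out (38,160) and the bystanders haven't moved. Handing in.

```bash
python3 -c "
from station import bot
print(bot.finish_job())"
```

```text
the job is handed in; nothing more can be done
None
```

The job is handed in: the tray measured about 29.5 mm out, the pin is back upright and fully down in its stand, the highest wrist-force reading while pressing the catch was about 7.5 N, and no bystander visibly moved; no verdict was returned.

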